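# Turn the recipe leaf

## Task

The recipe folder lies open on the worktop with a low round tin on its left page. First push the tin off the folder so that it stands flat on the worktop, sliding it without picking it up; then push the stiff leaf that stands ajar on the right over the spine, without flinging it, and press it down until it lies flat on the left page. Leave the salt shaker, lemon, garlic, teaspoon and tomato round the folder where they are.

Things in the scene. Friction and masses are not known exactly. Their poses are not given: they have to be found in the camera images.
- folder: Open grey ring folder, fixed, 190 mm along the spine, 300 mm wide. Origin: middle of the spine, at worktop level; x along the spine away from the robot, y to the left page. Covers (y 5 to 150 mm either side) 8 mm thick, on each a stack of paper; pages' tops at 12 mm. Two thin steel rings over the spine at x = +-62 mm, 25 mm high, within 17 mm of the spine's middle line.
- leaf (a joint): Angle of the stiff white leaf (rigid, 180 mm along the spine, 4 mm thick, 90 g) about the hinge line: folder's x axis, 14 mm above the worktop. 0 = flat on the right page (-y), 1.57 = upright, 3.14 = flat on the left page, its stop. It reaches 8 to 142 mm from the hinge line. Stiff hinge: it stays at any angle; 1 to 2 N at its free edge moves it. Starts ajar at 0.4 to 0.7.
- leaf_edge (a point): Middle of the leaf's free edge, 142 mm from the hinge line, half-way through the thickness.
- tin_centre (a point): Centre (half-way up) of a low round fish tin, 86 mm across, 40 mm high, about 0.2 kg, loose, standing on the left page about 88 mm from the spine line; 20 mm above its underside.
- salt: Salt shaker, 44 mm across, 90 mm high, standing beyond the far edge of the folder; loose, to be left alone. Origin at the underside.
- lemon: Lemon, 72 x 55 x 56 mm, right of the folder; loose, to be left alone. Origin at the underside.
- garlic: Garlic bulb, 61 x 60 x 59 mm, right of the folder, nearer the robot than the lemon; loose, to be left alone. Origin at the underside.
- teaspoon: Steel teaspoon, 130 mm long, lying beyond the far edge of the left page; loose, to be left alone. Origin at the underside.
- tomato: Tomato, 56 x 58 x 62 mm, beyond the far edge of the folder near the spine; loose, to be left alone. Origin at the underside.
Not all that is in view belongs to the job. What is shaped like the part that bears tin_centre but pink is not meant.

How it is judged:
On the way, in this order (a step that is already met when the one before it is completed fails the run):
1. the tin stands flat on the worktop, off the folder, while the leaf is still on the right (height (world z) of tin_centre below 0.022 m and angle between tin_centre's own z axis and vertical below 0.05 rad and value of joint leaf below 1.4 rad), for 0.2 s.
2. the leaf has been pushed over the spine and lies on the left page (value of joint leaf above 3.06 rad), for 0.1 s.
At the end, for the whole second after the job is handed in: The leaf lies flat on the left page (within 0.08 rad, about 11 mm at its free edge) and still; the tin stands flat on the worktop (centre within 2 mm of its height when standing there, tilt under 0.05 rad), off the folder (value of joint leaf above 3.06 rad and velocity of joint leaf between -0.05 and 0.05 rad/s and height (world z) of tin_centre below 0.022 m and angle between tin_centre's own z axis and vertical below 0.05 rad); the robot touches nothing.
It fails at once if the tin is picked up (its centre more than 45 mm above the worktop, 13 mm higher than on the page) (height (world z) of tin_centre above 0.045 m).
It fails at once if the tin is knocked off the worktop (height (world z) of tin_centre below -0.03 m).
It fails at once if the leaf is flung (faster than 5 rad/s) (velocity of joint leaf above 5 rad/s).
It fails at once if a bystander is shifted by more than 3 cm (distance of any of salt, lemon, garlic, teaspoon, tomato from where it was at the start of the episode above 0.03 m).
It also fails if it takes over 56 s, if anything falls off the work surface, if the arm or the gripper's body presses on something with over 40 N, if the wrist force passes 120 N, or if a joint passes its speed limit or range.

## Robot

A 6-joint arm with a two-finger parallel gripper is mounted at the origin on a cart in front of the work surface, level with it; the furniture and walls round the work are solid. World frame = base frame: x ahead of the robot, y to its left, z up, the work surface at z = 0. Lengths are in m, angles in rad, forces in N, time in s.
With the tool pointing down it reaches from about 0.375 to 0.9 m from the base axis. Payload 3.1 kg.
Tool frame: the origin (TCP) lies on the centre line of the jaws, within the pads' length; the fingertips stand 25 mm ahead of it and the grasp point (between the pads) lies 6 mm ahead of it (manip.tips_ahead is the distance from the TCP to the fingertips, in m); z points along the fingers, y is the direction in which the jaws open and shut (so a half turn about z gives the same grasp; the last joint's range is limited). The gripper opens to 85 mm and grips with 20 to 120 N. Pads are 22 mm wide; open, the fingers measure 114 mm over their backs; the gripper's body (76 mm by 85 mm) begins 54 mm behind the grasp point. The pads swing forward as they close: fully open they stand 13 mm farther back than shut.
Start: joints at [1.032, 0.527, 1.433, -0, 1.181, -0.178], TCP at [0.221, 0.585, 0.256] pointing down, gripper open.
Joint ranges: [-3.08, 3.08], [-0.75, 2.2], [0.22, 2.44], [-1.43, 4.57], [0, 2.65], [-2.85, 2.85]. Speed limits (rad/s): [2.79, 2.79, 3.14, 3.14, 3.14, 3.14].

## Interface

Orientations are given as a unit quaternion [x, y, z, w].
In Python, from station import manip gives the robot as it stands.
- The arm moves only by the tool play_rows, never from a script. Its argument "steps" is a list that holds one entry, the list of rows, each a list of 6 numbers: the shift along the tool's x, y, z in m, then the turn, a rotation vector about the tool's x, y, z in degrees. In form: [[[x, y, z, rx, ry, rz], ...]]. A call has 1 to 10 rows; each row shifts and turns the commanded pose from where the row before left it, along the tool's axes as they then stand; what a row does not reach is not made up. A row lasts 1/8 s, in which the tool goes at most 62.5 mm and 10.7 degrees, less where a joint would pass 70% of its speed; a pose out of reach is approached as far as the arm can. A call is refused whole if a number of a shift passes 0.0625 or a number of a turn 10.7, either way. A call with a gripper value outside its range is refused whole. "fingers" is the opening, from 0 (shut) to 1 (fully open), set as the call begins (left out, the last holds). The fingers move at their own pace and stop on an object; "squeeze" is the grip in N (left out, the last holds). Time passes only in rows, so rows that do not move let the fingers close. It gives the time, the measured TCP pose, the force and the opening at its end, in the units of the state.
- manip.sense(): the state, without advancing time (a new reading comes with each control period).
- manip.snapshot(name): name is "side" or "top"; returns a dict with "img" (480x640x3 uint8, red, green, blue), "K" (3x3 intrinsics, pixels), "world_from_camera" (4x4, takes a point from camera to world coordinates). Camera axes: x right, y down, z forward; pixel columns grow to the right and rows downward; lengths in m; the calibration is good to about 2 mm. A picture is of the moment at which its call begins. There is no depth.
- manip.sign_off(): hands the job in, once; it reports no verdict.
Trained networks look in a picture, given as the dict that the camera call returned (one of the last four; its "shot" number tells which), for a name from the list of things; names that differ only in an ending like _2 or _b are one class to them, and where a whole thing is asked for, a point or a joint stands for the part that bears it (a point fixed in the world has none). Each returns a list of dicts, best first, with "score" (0 to 1); they miss things now and then, are a little off and sometimes report something else, mostly with a low value. They report only what shows in the picture. A call takes as long as a camera call. They do not tell look-alikes from the thing itself.
- manip.regions_of(label, picture): "pixels" (480x640 bool, what is visible of it) and "rect" ([left, top, right, bottom] in pixels, round what is visible of it).
- manip.pinpoint(label, picture): "point" ([column, row] in pixels: a listed point, or the origin of a listed thing).
The state is a dict: "t": time; "q": joint angles; "qd": joint speeds; "tau": joint torques, N m; "tcp_pos": TCP position; "tool_rot": TCP orientation; "force": force on the tool from outside, world axes, zero at the start; "ft_torque": the same for the moment, N m; "finger_gap": opening from 0.0 (shut) to 1.0 (fully open).
Only numpy, scipy, OpenCV 4.12 (cv2) and the standard library are available. Lean on these libraries where they do the work, as an engineer would, in place of code of your own. Each camera call takes 0.05 s, during which the arm holds its last target.

## Working session

There is one attempt and no reset: what is moved stays moved. The work goes in short steps, Python scripts to look and compute and a tool call to move; the robot and the scene stay as the last step left them, time stands still between calls to the robot, and variables do not carry over. Pictures are saved under pics/ and viewed, and the job is handed in when it is done.

Besides the shell and the picture viewer there is one more tool, called after "Request:" as name([rows], argument=value, ...), one row to a line, values as JSON. play_rows: Moves the arm, as the interface text tells. Its arguments: {"type":"object","properties":{"steps":{"type":"array"},"fingers":{"type":"number"},"squeeze":{"type":"number"}},"required":["steps"]}

```bash
mkdir -p pics; ls
cat > h.py <<'E'
import numpy as np,cv2
from station import manip
def ray(p,uv):
    K=np.array(p["K"]);T=np.array(p["world_from_camera"])
    d=T[:3,:3]@np.linalg.inv(K)@np.array([uv[0],uv[1],1.]);return T[:3,3],d
def atz(p,uv,z):
    o,d=ray(p,uv);return o+d*(z-o[2])/d[2]
def proj(p,X):
    K=np.array(p["K"]);T=np.linalg.inv(np.array(p["world_from_camera"]))
    c=T[:3,:3]@np.array(X)+T[:3,3];u=K@c;return u[:2]/u[2]
def save(p,n): cv2.imwrite("pics/"+n,cv2.cvtColor(p["img"],cv2.COLOR_RGB2BGR))
E
python3 - <<'E'
from h import *
s=manip.sense();print(s["t"],s["tcp_pos"],s["tool_rot"],s["force"],s["finger_gap"])
for c in("top","side"):
    p=manip.snapshot(c);save(p,c+"0.png");print(c,np.round(p["world_from_camera"],3).tolist())
    for l in("folder","leaf_edge","tin_centre","salt","lemon","garlic","teaspoon","tomato"):
        r=manip.pinpoint(l,p);print(l,[(np.round(x["point"],1).tolist(),round(x["score"],2),np.round(atz(p,x["point"],0.032 if l=="tin_centre" else 0),3).tolist()) for x in r[:3]])
E
```

```text
pics
0.0 [0.22023127 0.58418231 0.25531771] [ 1.79416696e-01  9.83772540e-01 -1.03738227e-03 -4.02605588e-04] [-0.22404169 -0.10462388  0.1150651 ] 0.9964879349554441
top [[0.01, -0.987, 0.158, 0.298], [-1.0, -0.01, -0.0, -0.023], [0.002, -0.158, -0.987, 1.391], [0.0, 0.0, 0.0, 1.0]]
folder [([320.4, 263.8], 0.96, [0.467, -0.04, 0.0])]
leaf_edge [([370.1, 262.2], 0.64, [0.473, -0.173, 0.0])]
tin_centre [([280.0, 255.5], 0.76, [0.484, 0.067, 0.032]), ([468.8, 288.4], 0.75, [0.402, -0.427, 0.032]), ([171.1, 263.1], 0.57, [0.461, 0.353, 0.032])]
salt [([339.2, 208.5], 0.55, [0.62, -0.09, 0.0])]
lemon [([418.6, 239.3], 0.61, [0.536, -0.305, 0.0])]
garlic [([416.3, 285.5], 0.55, [0.411, -0.296, 0.0])]
teaspoon [([281.8, 254.5], 0.73, [0.491, 0.065, 0.0]), ([267.8, 216.5], 0.69, [0.595, 0.105, 0.0])]
tomato [([310.8, 206.6], 0.91, [0.624, -0.012, 0.0]), ([337.5, 206.7], 0.33, [0.625, -0.085, 0.0])]
side [[0.644, -0.678, 0.355, 0.13], [-0.765, -0.566, 0.307, -0.354], [-0.007, -0.469, -0.883, 0.993], [0.0, 0.0, 0.0, 1.0]]
folder [([316.2, 267.3], 0.6, [0.469, -0.041, 0.0])]
leaf_edge [([359.6, 279.5], 0.83, [0.509, -0.136, 0.0])]
tin_centre [([194.1, 178.6], 0.97, [0.448, 0.339, 0.032]), ([287.2, 230.9], 0.76, [0.486, 0.062, 0.032]), ([442.6, 401.2], 0.73, [0.398, -0.426, 0.032])]
salt [([370.7, 232.8], 0.75, [0.622, -0.082, -0.0])]
lemon [([422.8, 319.4], 0.71, [0.523, -0.3, 0.0])]
garlic [([393.1, 354.3], 0.69, [0.42, -0.296, 0.0])]
teaspoon [([304.7, 199.6], 0.71, [0.592, 0.102, 0.0])]
tomato [([342.9, 217.6], 0.66, [0.613, -0.004, 0.0])]
```

View pics/top0.png

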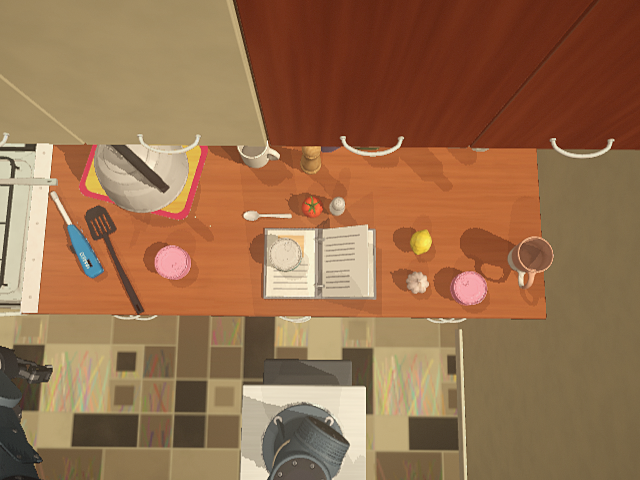

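View pics/side0.png

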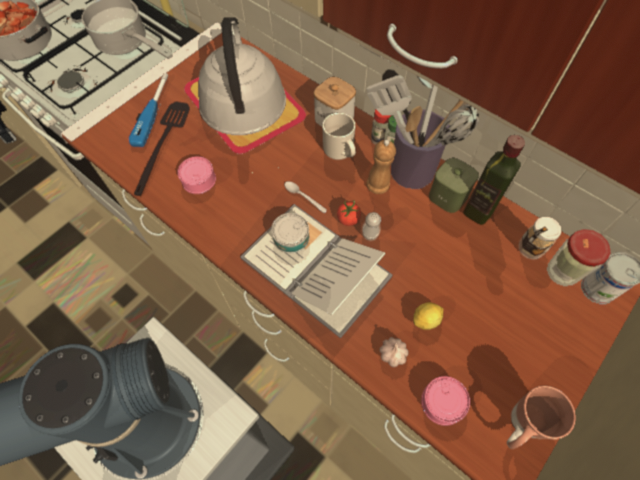

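Run:
```python
import cv2
a=cv2.imread("pics/top0.png")[180:310,150:490];cv2.imwrite("pics/topc.png",cv2.resize(a,None,fx=2.35,fy=2.35,interpolation=cv2.INTER_CUBIC))
a=cv2.imread("pics/side0.png")[150:400,170:470];cv2.imwrite("pics/sidec.png",cv2.resize(a,None,fx=2.4,fy=2.4,interpolation=cv2.INTER_CUBIC))
```

```text
(no output)
```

View pics/topc.png

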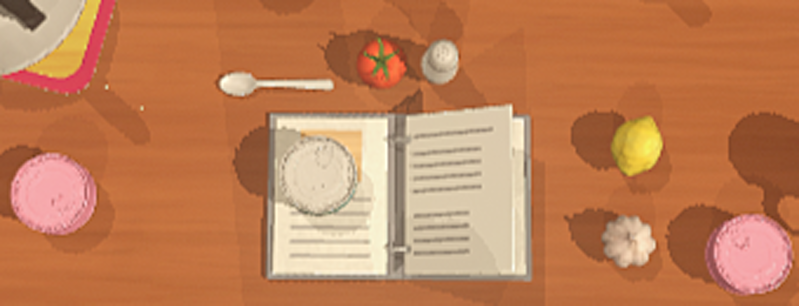

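View pics/sidec.png

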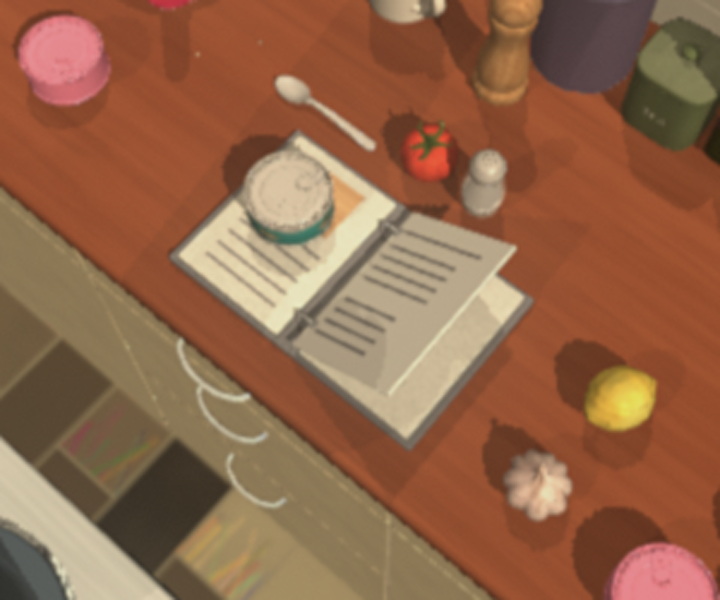

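The top view shows the white/teal tin at (286,255) on the left page; the two pink tins are decoys. The leaf stands ajar, with its edge at about column 368. The lemon is at (421,241), the garlic at (417,283), and the spoon, tomato and salt lie beyond the far edge.

```bash
cat >> h.py <<'E'
def tri(p1,u1,p2,u2):
    o1,d1=ray(p1,u1);o2,d2=ray(p2,u2)
    A=np.stack([d1,-d2],1);s=np.linalg.lstsq(A,o2-o1,rcond=None)[0]
    a=o1+s[0]*d1;b=o2+s[1]*d2;return (a+b)/2,np.linalg.norm(a-b)
E
python3 - <<'E'
from h import *
p=manip.snapshot("top");q=manip.snapshot("side")
print("leafedge",tri(p,[370.1,262.2],q,[359.6,279.5]))
print("far corner",tri(p,[367.9,224.3],q,[385,253.3]),"near",tri(p,[368.3,295.7],q,[331.7,313.8]))
print("tin",tri(p,[280.0,255.5],q,[287.2,230.9]))
for c in [(268,279),(270,113),(530,278),(530,115)]:
    print("cover corner",atz(p,[150+c[0]/2.35,180+c[1]/2.35],.008).round(4))
for pic,n,pt in((p,"top",[280,255.5]),(q,"side",[287,231])):
    for r in manip.regions_of("tin_centre",pic):
        m=r["pixels"];ys,xs=np.nonzero(m);print(n,r["score"],r["rect"],xs.mean(),ys.mean(),atz(pic,[xs.mean(),ys.mean()],.042).round(4))
E
```

```text
leafedge (array([ 0.45944922, -0.16182741,  0.12391331]), np.float64(0.006219065718966664))
far corner (array([ 0.55941976, -0.15924624,  0.08556001]), np.float64(0.0005406102305614848)) near (array([ 0.37830025, -0.15907764,  0.09307112]), np.float64(0.0031689260078387855))
tin (array([0.48711027, 0.0665019 , 0.02337883]), np.float64(0.00493804899358057))
cover corner [0.3714 0.1086 0.008 ]
cover corner [0.5614 0.1112 0.008 ]
cover corner [ 0.3755 -0.1861  0.008 ]
cover corner [ 0.5622 -0.1877  0.008 ]
top 0.91 [152.1, 244.1, 191.3, 276.9] 172.23899371069183 262.748427672956 [0.4605 0.347  0.042 ]
top 0.76 [450.0, 274.3, 482.8, 306.3] 467.9881773399015 288.41871921182263 [ 0.4015 -0.4217  0.042 ]
top 0.57 [267.7, 239.2, 300.6, 274.3] 285.1412924424973 254.70646221248631 [0.4847 0.0532 0.042 ]
side 0.93 [421.6, 380.6, 470.3, 423.6] 445.39281828073996 400.0865070729053 [ 0.4001 -0.428   0.042 ]
side 0.82 [177.9, 157.2, 214.5, 195.4] 196.54277286135692 174.65978367748278 [0.4571 0.3357 0.042 ]
side 0.67 [270.5, 212.6, 310.4, 254.6] 290.47077662129703 232.58927141713372 [0.4839 0.0484 0.042 ]
```

```bash
cat >> h.py <<'E'
from scipy.spatial.transform import Rotation as R
def rows(P,Q,pos,Rt,n):
    "equal world translation + constant axis turn; rows in tool frame"
    R0=R.from_quat(Q);rv=(R0.inv()*Rt).as_rotvec();d=(np.array(pos)-P)/n;out=[]
    for i in range(n):
        Ri=R0*R.from_rotvec(rv*i/n);out.append(list(Ri.inv().apply(d).round(4))+list(np.degrees(rv/n).round(2)))
    for i in range(0,n,10): print([[float(v) for v in r] for r in out[i:i+10]])
DOWN=R.from_matrix(np.array([[0,1,0],[1,0,0],[0,0,-1.]]).T) # tool x=+y?, y=+x
E
python3 - <<'E'
from h import *
s=manip.sense();print(manip.tips_ahead)
R0=R.from_quat(s["tool_rot"]);print(R0.as_matrix().round(3))
best=min([R.from_matrix(np.array(m).T) for m in ([[0,1,0],[1,0,0],[0,0,-1.]],[[0,-1,0],[-1,0,0],[0,0,-1.]])],key=lambda r:(R0.inv()*r).magnitude())
print(best.as_matrix(),np.degrees((R0.inv()*best).as_rotvec()))
rows(s["tcp_pos"],s["tool_rot"],[.482,-.010,.16],best,14)
E
```

```text
0.025
[[-0.936  0.353  0.   ]
 [ 0.353  0.936 -0.   ]
 [-0.    -0.    -1.   ]]
[[ 0.  1.  0.]
 [ 1.  0.  0.]
 [ 0.  0. -1.]] [-3.46321698e-04  5.17358066e-04  6.93268549e+01]
[[-0.0325, -0.0332, 0.0069, -0.0, 0.0, 4.95], [-0.0352, -0.0302, 0.0069, -0.0, 0.0, 4.95], [-0.0377, -0.0271, 0.0069, -0.0, 0.0, 4.95], [-0.0399, -0.0237, 0.0069, -0.0, 0.0, 4.95], [-0.0418, -0.0202, 0.0069, -0.0, 0.0, 4.95], [-0.0434, -0.0165, 0.0069, -0.0, 0.0, 4.95], [-0.0446, -0.0127, 0.0069, -0.0, 0.0, 4.95], [-0.0456, -0.0088, 0.0069, -0.0, 0.0, 4.95], [-0.0462, -0.0048, 0.0069, -0.0, 0.0, 4.95], [-0.0464, -0.0008, 0.0069, -0.0, 0.0, 4.95]]
[[-0.0463, 0.0032, 0.0069, -0.0, 0.0, 4.95], [-0.0458, 0.0072, 0.0069, -0.0, 0.0, 4.95], [-0.0451, 0.0111, 0.0069, -0.0, 0.0, 4.95], [-0.0439, 0.0149, 0.0069, -0.0, 0.0, 4.95]]
```

Request:
play_rows([
  [[-0.0325,-0.033,0.007,0,0,4.95],[-0.035,-0.03,0.007,0,0,4.95],[-0.0377,-0.027,0.007,0,0,4.95],[-0.04,-0.0237,0.007,0,0,4.95],[-0.042,-0.02,0.007,0,0,4.95],[-0.0434,-0.0165,0.007,0,0,4.95],[-0.0446,-0.0127,0.007,0,0,4.95],[-0.0456,-0.0088,0.007,0,0,4.95],[-0.046,-0.005,0.007,0,0,4.95],[-0.0464,-0.001,0.007,0,0,4.95]],
], fingers=0.5)

```text
t: 2.35
tcp_pos: [0.4084, 0.159, 0.1864]
tool_rot: [0.576, 0.817, 0.0, 0.0]
force: [0.7, 0.8, 0.5]
finger_gap: 0.503
```

Request:
play_rows([
  [[-0.0463,0.003,0.007,0,0,4.95],[-0.046,0.007,0.007,0,0,4.95],[-0.045,0.011,0.007,0,0,4.95],[-0.044,0.015,0.007,0,0,4.95],[0,0,0,0,0,0],[0,0,0,0,0,0]],
])

```text
t: 3.1
tcp_pos: [0.4814, -0.0095, 0.1582]
tool_rot: [0.707, 0.707, -0.0, -0.001]
force: [-0.0, 0.3, -0.4]
finger_gap: 0.503
```

Run:
```python
from h import *
s=manip.sense();print(s["t"],s["tcp_pos"],R.from_quat(s["tool_rot"]).as_matrix().round(3),s["force"])
p=manip.snapshot("side");save(p,"side1.png");a=cv2.imread("pics/side1.png")[130:330,200:460];cv2.imwrite("pics/side1c.png",cv2.resize(a,None,fx=2.8,fy=2.8))
```

```text
3.1 [ 0.48136518 -0.00950987  0.15824727] [[-0.     1.    -0.001]
 [ 1.     0.     0.001]
 [ 0.001 -0.001 -1.   ]] [-0.04164489  0.32475567 -0.43180098]
```

View pics/side1c.png

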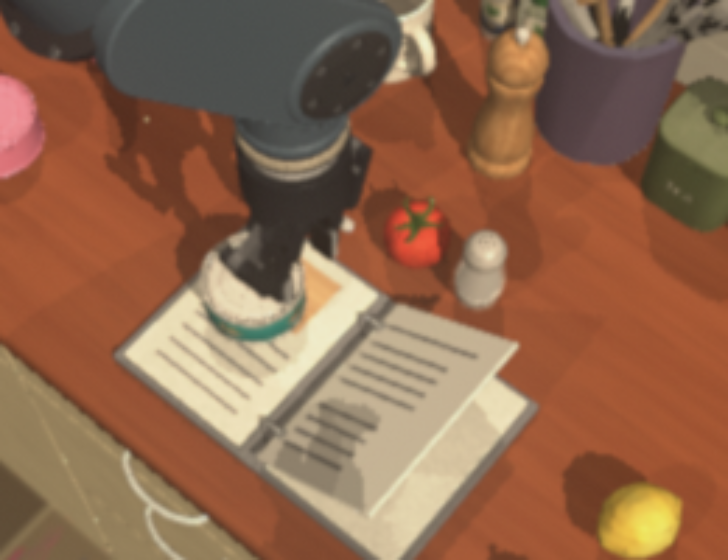

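The jaws hover between the spine and the tin. Next I descend.

Request:
play_rows([
  [[0,0,0.02,0,0,0],[0,0,0.02,0,0,0],[0,0,0.02,0,0,0],[0,0,0.02,0,0,0],[0,0,0.015,0,0,0],[0,0,0.006,0,0,0],[0,0,0.006,0,0,0],[0,0,0.004,0,0,0],[0,0,0,0,0,0]],
])

```text
t: 4.28
tcp_pos: [0.482, -0.0099, 0.0473]
tool_rot: [0.707, 0.707, 0.0, 0.0]
force: [-0.8, 0.5, -0.2]
finger_gap: 0.501
```

Run:
```python
from h import *
p=manip.snapshot("side");save(p,"side2.png");a=cv2.imread("pics/side2.png")[130:330,200:460];cv2.imwrite("pics/side2c.png",cv2.resize(a,None,fx=2.8,fy=2.8))
```

```text
(no output)
```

View pics/side2c.png

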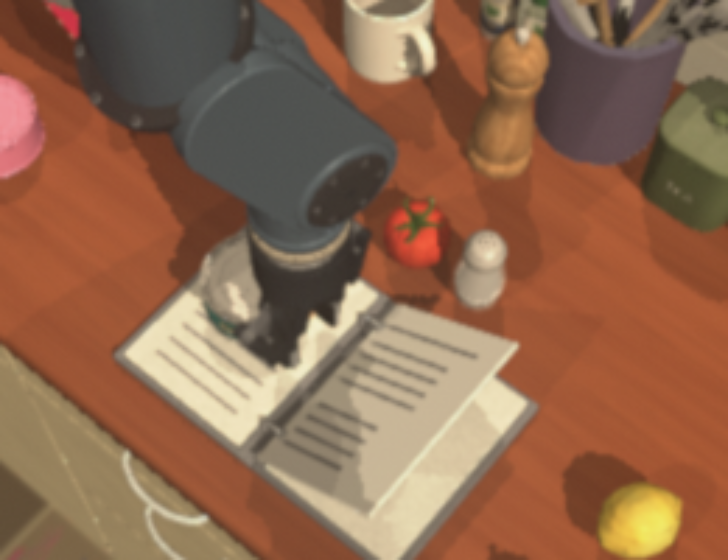

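The jaws are down between the spine and the tin, with no contact. Now I push towards +y.

Request:
play_rows([
  [[0.006,0,0,0,0,0],[0.006,0,0,0,0,0],[0.007,0,0,0,0,0],[0.007,0,0,0,0,0],[0.007,0,0,0,0,0],[0.007,0,0,0,0,0],[0.007,0,0,0,0,0],[0.007,0,0,0,0,0]],
])

```text
t: 5.32
tcp_pos: [0.4819, 0.0446, 0.0474]
tool_rot: [0.707, 0.707, -0.0, 0.0]
force: [0.6, -2.1, 1.4]
finger_gap: 0.501
```

Run:
```python
from h import *
p=manip.snapshot("side");save(p,"side3.png");a=cv2.imread("pics/side3.png")[130:330,170:430];cv2.imwrite("pics/side3c.png",cv2.resize(a,None,fx=2.8,fy=2.8))
```

```text
(no output)
```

View pics/side3c.png

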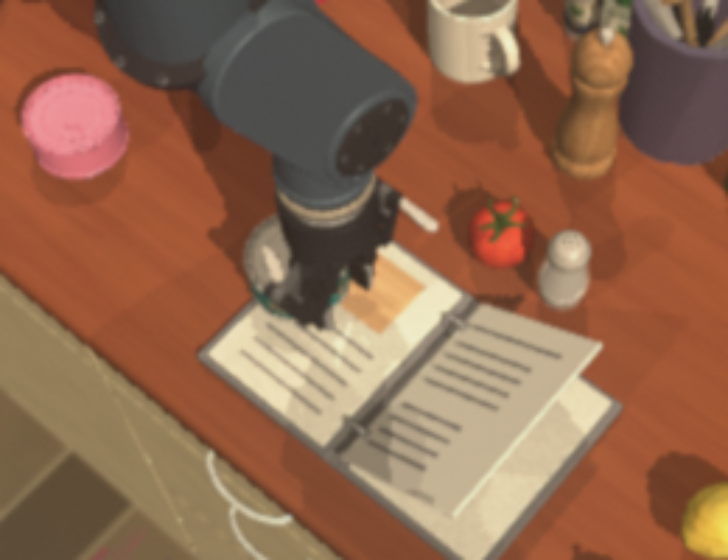

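The tin is sliding well, so I continue.

Request:
play_rows([
  [[0.007,0,0,0,0,0],[0.007,0,0,0,0,0],[0.007,0,0,0,0,0],[0.007,0,0,0,0,0],[0.007,0,0,0,0,0],[0.007,0,0,0,0,0],[0.007,0,0,0,0,0],[0.007,0,0,0,0,0]],
])

```text
t: 6.38
tcp_pos: [0.4818, 0.1007, 0.0472]
tool_rot: [0.707, 0.707, -0.0, -0.0]
force: [-0.3, -0.6, -1.0]
finger_gap: 0.499
```

Request:
play_rows([
  [[0.007,0,0,0,0,0],[0.007,0,0,0,0,0],[0.007,0,0,0,0,0],[0.007,0,0,0,0,0],[0.007,0,0,0,0,0],[0.007,0,0,0,0,0],[0,0,0,0,0,0],[-0.015,0,0,0,0,0],[-0.015,0,0,0,0,0]],
])

```text
t: 7.5
tcp_pos: [0.4819, 0.1111, 0.0473]
tool_rot: [0.707, 0.707, 0.0, 0.0]
force: [-0.2, 1.1, -0.3]
finger_gap: 0.5
```

Request:
play_rows([
  [[-0.01,0,-0.04,0,0,0],[-0.02,0,-0.05,0,0,0],[-0.06,0,-0.05,0,0,0],[-0.06,0,0,0,0,0],[-0.06,0,0,0,0,0],[-0.06,0,0,0,0,0]],
], fingers=0)

```text
t: 8.25
tcp_pos: [0.4811, -0.1489, 0.1776]
tool_rot: [0.708, 0.707, 0.0, 0.0]
force: [0.6, 0.3, -0.1]
finger_gap: 0.0
```

Run:
```python
from h import *
s=manip.sense();print(s["t"],s["tcp_pos"],s["finger_gap"])
for c in("top","side"):
    p=manip.snapshot(c);save(p,c+"4.png");y0,x0=(180,150) if c=="top" else (130,170)
    a=p["img"][y0:y0+220,x0:x0+290,::-1];cv2.imwrite("pics/%s4c.png"%c,cv2.resize(a,None,fx=2.7,fy=2.7))
    for r in manip.regions_of("tin_centre",p):
        ys,xs=np.nonzero(r["pixels"]);print(c,r["score"],xs.mean(),ys.mean(),atz(p,[xs.mean(),ys.mean()],.03).round(4))
```

```text
8.25 [ 0.48112346 -0.14888764  0.17760437] 0.00046067084089831836
top 0.83 172.58156779661016 262.77860169491527 [0.4619 0.3494 0.03  ]
top 0.62 468.2171314741036 288.23306772908364 [ 0.403  -0.4258  0.03  ]
side 0.81 246.66951323654996 204.21861656703672 [0.479  0.1868 0.03  ]
side 0.73 428.41833333333335 315.275 [ 0.5265 -0.306   0.03  ]
side 0.7 196.74118738404454 174.34972170686456 [0.4622 0.3448 0.03  ]
side 0.66 445.2888414308596 400.2669514148425 [ 0.4031 -0.429   0.03  ]
```

View pics/side4c.png

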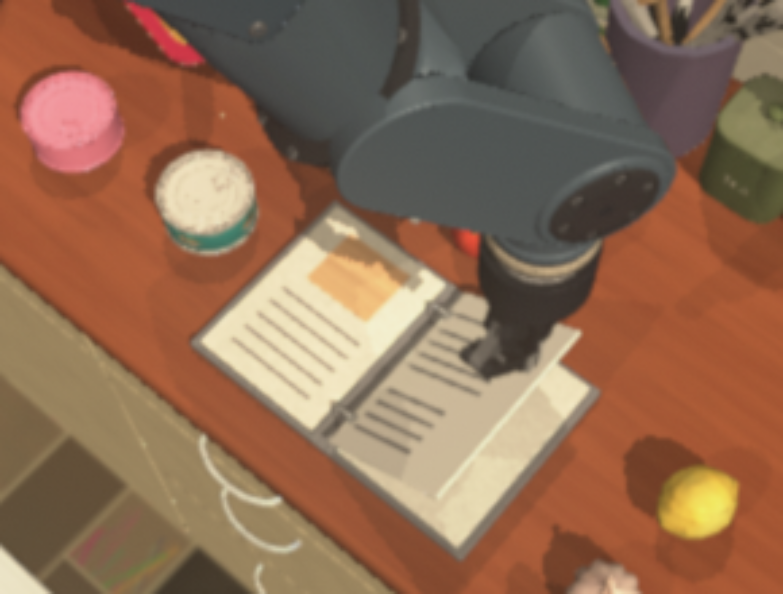

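View pics/top4c.png

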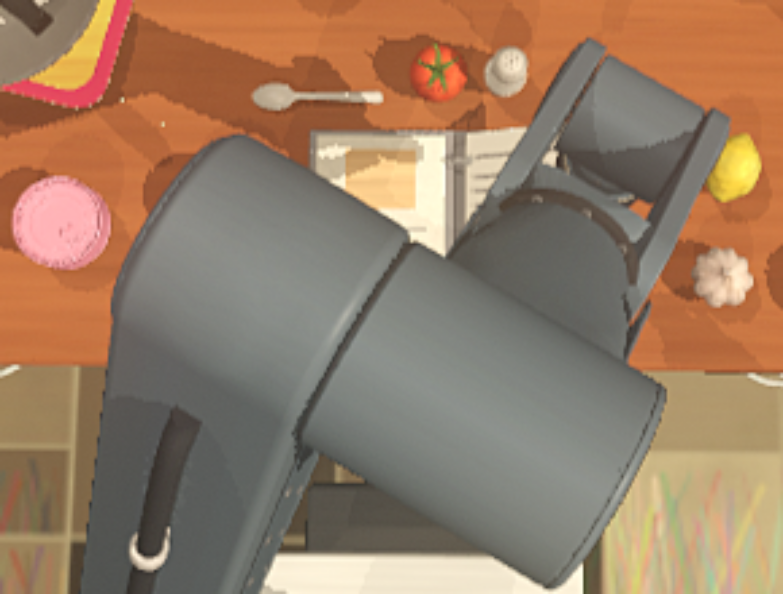

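The tin stands flat off the folder at about (0.479, 0.187). Next I go right of the leaf, tilt the shut fingers to point under its free edge, and check the position.

Request:
play_rows([
  [[-0.045,-0.003,0,0,0,0],[-0.045,-0.003,0,0,0,0],[0,0,0,0,8.75,0],[0,0,0,0,8.75,0],[0,0,0,0,8.75,0],[0,0,0,0,8.75,0],[-0.0206,0,0.0293,0,0,0],[-0.0206,0,0.0293,0,0,0],[-0.0206,0,0.0293,0,0,0],[0,0,0,0,0,0]],
])

```text
t: 9.7
tcp_pos: [0.4748, -0.2331, 0.0681]
tool_rot: [0.674, 0.674, 0.213, -0.216]
force: [1.1, 0.2, 0.9]
finger_gap: -0.002
```

```bash
python3 - <<'E'
from h import *
s=manip.sense();print(s["t"],s["tcp_pos"],R.from_quat(s["tool_rot"]).as_matrix().round(3),s["force"],s["q"])
p=manip.snapshot("side");save(p,"side5.png");a=p["img"][180:400,230:490,::-1];cv2.imwrite("pics/side5c.png",cv2.resize(a,None,fx=2.7,fy=2.7))
E
cat >> h.py <<'E'
H=np.array([-.0387,.014])
def tcp(th,tilt,r=.122):
    zt=np.array([np.sin(tilt),-np.cos(tilt)]);xt=np.array([np.cos(tilt),np.sin(tilt)])
    u=np.array([-np.cos(th),np.sin(th)]);n=np.array([np.sin(th),np.cos(th)])
    if th<np.radians(90)-tilt: T=H+.142*u-.002*n+(.142-r)*zt
    else: T=H+r*u-.002*n
    return T-.011*xt-.025*zt
E
```

```text
9.7 [ 0.47476699 -0.23307038  0.06814524] [[ 0.001  1.    -0.005]
 [ 0.816  0.002  0.578]
 [ 0.578 -0.005 -0.816]] [1.11567974 0.24898454 0.86772673] [-0.86774577  0.84796942  1.59507515  0.40407307  1.22488667 -1.11005265]
```

View pics/side5c.png

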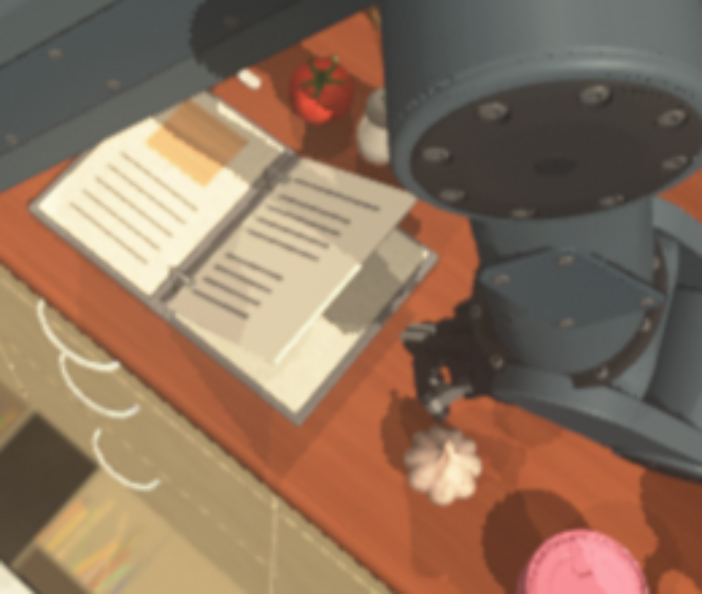

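```bash
cat > plan.py <<'E'
from h import *
import sys
def plan(ths,tilts,p0,t0):
    p=np.array(p0);t=t0;out=[]
    for th,tn in zip(ths,tilts):
        q=tcp(th,tn);d=q-p
        zt=np.array([np.sin(t),-np.cos(t)]);xt=np.array([np.cos(t),np.sin(t)])
        out.append([round(float(d@xt),4),0,round(float(d@zt),4),0,round(float(np.degrees(tn-t)),2),0]);p=q;t=tn
        print(round(th,2),round(np.degrees(tn),1),q.round(4),out[-1])
E
python3 - <<'E'
from plan import *
th=np.arange(.45,1.6,.1);ti=np.radians(np.full(len(th),35.))
plan(th,ti,[-.233,.068],np.radians(35.2))
E
```

```text
0.45 35.0 [-0.1793  0.0718] [0.046, 0, 0.0279, 0, -0.2, 0]
0.55 35.0 [-0.1727  0.0843] [0.0126, 0, -0.0065, 0, 0.0, 0]
0.65 35.0 [-0.1648  0.0961] [0.0132, 0, -0.0052, 0, 0.0, 0]
0.75 35.0 [-0.1558  0.1071] [0.0137, 0, -0.0038, 0, 0.0, 0]
0.85 35.0 [-0.1458  0.1171] [0.014, 0, -0.0025, 0, 0.0, 0]
0.95 35.0 [-0.1348  0.1261] [0.0142, 0, -0.001, 0, 0.0, 0]
1.05 35.0 [-0.1245  0.133 ] [0.0124, 0, 0.0003, 0, 0.0, 0]
1.15 35.0 [-0.1137  0.1387] [0.0121, 0, 0.0015, 0, 0.0, 0]
1.25 35.0 [-0.1024  0.1433] [0.0119, 0, 0.0027, 0, 0.0, 0]
1.35 35.0 [-0.0907  0.1468] [0.0116, 0, 0.0039, 0, 0.0, 0]
1.45 35.0 [-0.0787  0.149 ] [0.0111, 0, 0.005, 0, 0.0, 0]
1.55 35.0 [-0.0666  0.1501] [0.0106, 0, 0.0061, 0, 0.0, 0]
```

Request:
play_rows([
  [[0.0155,0,0.009,0,0,0],[0.0155,0,0.009,0,0,0],[0.015,0,0.009,0,0,0],[0.0126,0,-0.006,0,0,0],[0.0132,0,-0.005,0,0,0],[0.0137,0,-0.004,0,0,0],[0,0,0,0,0,0]],
])

```text
t: 10.62
tcp_pos: [0.4764, -0.1588, 0.1103]
tool_rot: [0.674, 0.675, 0.213, -0.212]
force: [0.1, -0.1, 0.6]
finger_gap: 0.001
```

Run:
```python
from h import *
s=manip.sense();print(s["t"],s["tcp_pos"],s["force"])
p=manip.snapshot("side");save(p,"side6.png");a=p["img"][180:400,230:490,::-1];cv2.imwrite("pics/side6c.png",cv2.resize(a,None,fx=2.7,fy=2.7))
```

```text
10.625 [ 0.47640017 -0.15884103  0.11029125] [ 0.10884301 -0.06482916  0.55302001]
```

View pics/side6c.png

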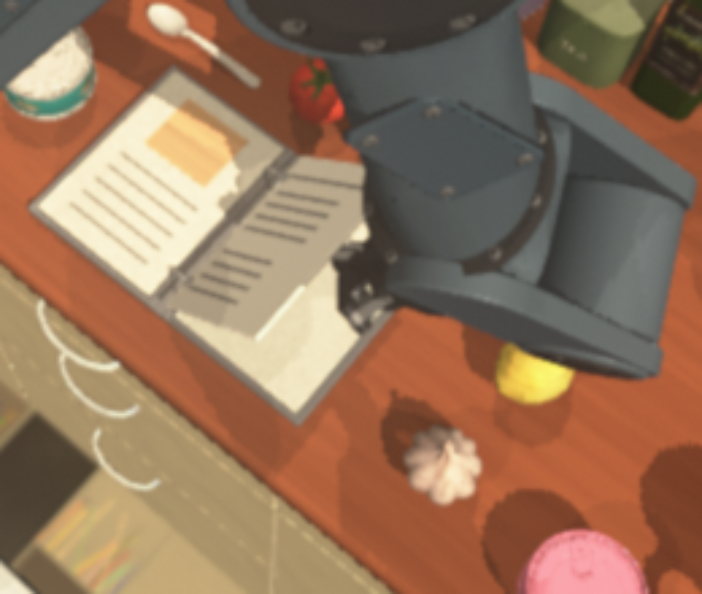

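The leaf is rising with the finger. I carry on to near upright.

Request:
play_rows([
  [[0.014,0,-0.001,0,0,0],[0.0142,0,0,0,0,0],[0.0125,0,0.001,0,0,0],[0.012,0,0.002,0,0,0],[0.012,0,0.003,0,0,0],[0.0116,0,0.004,0,0,0],[0.011,0,0.005,0,0,0],[0.0106,0,0.006,0,0,0],[0,0,0,0,0,0]],
])

```text
t: 11.8
tcp_pos: [0.4754, -0.0659, 0.1489]
tool_rot: [0.674, 0.675, 0.212, -0.214]
force: [-0.5, 0.3, 0.6]
finger_gap: -0.0
```

Run:
```python
from plan import *
s=manip.sense();print(s["t"],s["tcp_pos"],s["force"])
p=manip.snapshot("side");save(p,"side7.png");a=p["img"][130:350,200:460,::-1];cv2.imwrite("pics/side7c.png",cv2.resize(a,None,fx=2.7,fy=2.7))
th=np.arange(1.65,3.16,.1);ti=np.radians(np.interp(th,[1.6,2.7],[35,0]))
plan(th,ti,s["tcp_pos"][1:],np.radians(35.))
```

```text
11.8 [ 0.47540891 -0.06593652  0.14890238] [-0.46740518  0.34169915  0.63513778]
1.65 33.4 [-0.054   0.1506] [0.0108, 0, 0.0055, 0, -1.59, 0]
1.75 30.2 [-0.041   0.1505] [0.0108, 0, 0.0072, 0, -3.18, 0]
1.85 27.0 [-0.0282  0.1491] [0.0104, 0, 0.0077, 0, -3.18, 0]
1.95 23.9 [-0.0156  0.1465] [0.01, 0, 0.008, 0, -3.18, 0]
2.05 20.7 [-0.0033  0.1427] [0.0096, 0, 0.0084, 0, -3.18, 0]
2.15 17.5 [0.0084 0.1377] [0.0092, 0, 0.0088, 0, -3.18, 0]
2.25 14.3 [0.0195 0.1317] [0.0088, 0, 0.0091, 0, -3.18, 0]
2.35 11.1 [0.03   0.1246] [0.0084, 0, 0.0094, 0, -3.18, 0]
2.45 8.0 [0.0396 0.1166] [0.0079, 0, 0.0097, 0, -3.18, 0]
2.55 4.8 [0.0484 0.1077] [0.0075, 0, 0.01, 0, -3.18, 0]
2.65 1.6 [0.0562 0.098 ] [0.007, 0, 0.0103, 0, -3.18, 0]
2.75 0.0 [0.0623 0.0874] [0.0058, 0, 0.0108, 0, -1.59, 0]
2.85 0.0 [0.0666 0.076 ] [0.0043, 0, 0.0114, 0, 0.0, 0]
2.95 0.0 [0.0697 0.0642] [0.0031, 0, 0.0118, 0, 0.0, 0]
3.05 0.0 [0.0716 0.0522] [0.0019, 0, 0.012, 0, 0.0, 0]
3.15 0.0 [0.0723 0.04  ] [0.0007, 0, 0.0122, 0, 0.0, 0]
```

View pics/side7c.png

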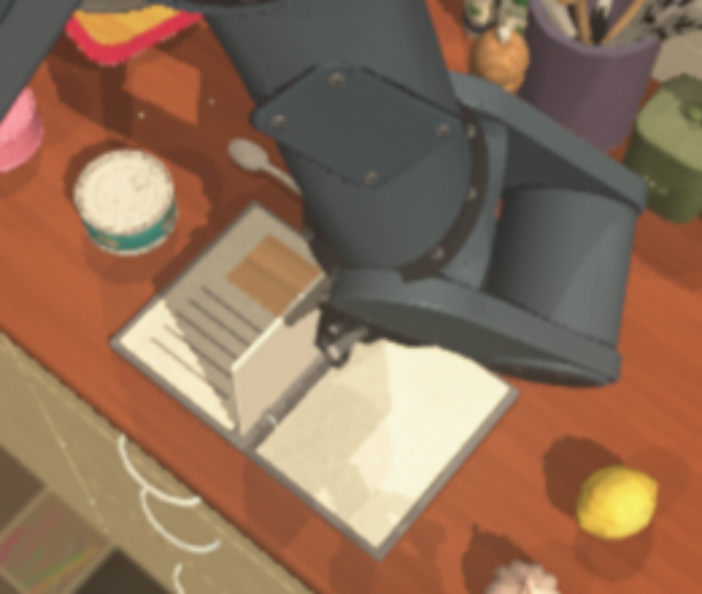

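The leaf is about upright. I keep going along the arc while untilting.

Request:
play_rows([
  [[0.0108,0,0.0055,0,-1.6,0],[0.0108,0,0.007,0,-3.2,0],[0.0104,0,0.0077,0,-3.2,0],[0.01,0,0.008,0,-3.2,0],[0.0096,0,0.0084,0,-3.2,0],[0.0092,0,0.0088,0,-3.2,0],[0.0088,0,0.009,0,-3.2,0],[0.0084,0,0.0094,0,-3.2,0],[0.008,0,0.0097,0,-3.2,0],[0.0075,0,0.01,0,-3.2,0]],
])

```text
t: 13.1
tcp_pos: [0.4756, 0.0477, 0.1081]
tool_rot: [0.706, 0.707, 0.028, -0.028]
force: [0.5, -1.1, -0.2]
finger_gap: 0.0
```

Run:
```python
from plan import *
s=manip.sense();print(s["t"],s["tcp_pos"],s["force"],R.from_quat(s["tool_rot"]).as_matrix().round(3)[1:,2])
p=manip.snapshot("side");save(p,"side8.png");a=p["img"][130:350,200:460,::-1];cv2.imwrite("pics/side8c.png",cv2.resize(a,None,fx=2.7,fy=2.7))
th=np.array([2.65,2.75,2.85,2.95,3.05]);ti=np.radians([1.6,0,0,0,0])
plan(th,ti,s["tcp_pos"][1:],np.radians(4.7))
```

```text
13.1 [0.47557967 0.04769134 0.10807899] [ 0.53579064 -1.1022516  -0.15352544] [ 0.079 -0.997]
2.65 1.6 [0.0562 0.098 ] [0.0077, 0, 0.0107, 0, -3.1, 0]
2.75 0.0 [0.0623 0.0874] [0.0058, 0, 0.0108, 0, -1.6, 0]
2.85 0.0 [0.0666 0.076 ] [0.0043, 0, 0.0114, 0, 0.0, 0]
2.95 0.0 [0.0697 0.0642] [0.0031, 0, 0.0118, 0, 0.0, 0]
3.05 0.0 [0.0716 0.0522] [0.0019, 0, 0.012, 0, 0.0, 0]
```

View pics/side8c.png

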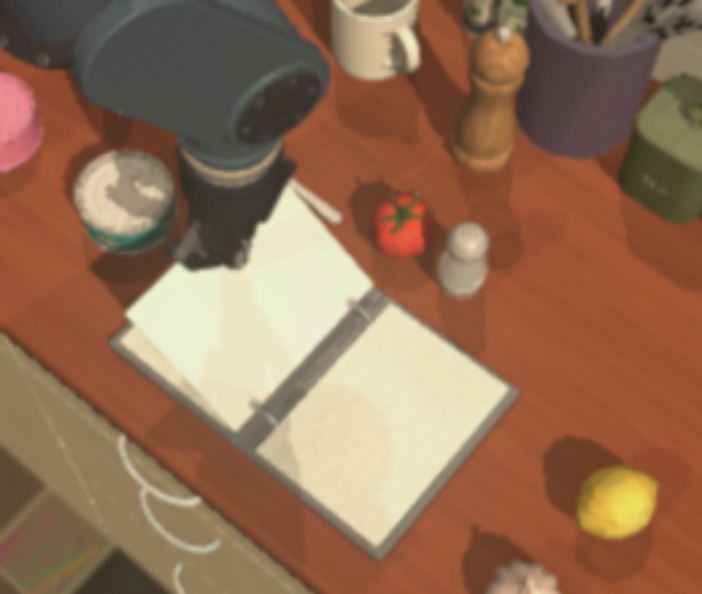

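The leaf is at about 2.55 rad. Next I press it down.

Request:
play_rows([
  [[0.0075,0,0.0107,0,-3.1,0],[0.006,0,0.0108,0,-1.6,0],[0.0043,0,0.0114,0,0,0],[0.003,0,0.0118,0,0,0],[0.002,0,0.012,0,0,0],[0,0,0.008,0,0,0],[0,0,0.003,0,0,0],[0,0,0,0,0,0]],
])

```text
t: 14.15
tcp_pos: [0.4758, 0.0704, 0.0411]
tool_rot: [0.707, 0.707, -0.001, 0.001]
force: [-0.7, -0.5, 0.8]
finger_gap: 0.0
```

Request:
play_rows([
  [[0,0,0.002,0,0,0],[0,0,0.001,0,0,0],[0,0,0,0,0,0],[0,0,0,0,0,0]],
])

```text
t: 14.65
tcp_pos: [0.4758, 0.0704, 0.0406]
tool_rot: [0.707, 0.707, -0.0, 0.001]
force: [-3.9, -0.8, 26.0]
finger_gap: 0.003
```

Contact is firm at tip height 0.0156 m with 26 N, and the leaf's top when flat should be at 0.016 m. I lift off and check.

Request:
play_rows([
  [[0,0,-0.004,0,0,0],[0,0,-0.02,0,0,0],[0,0,-0.04,0,0,0],[0,0,-0.05,0,0,0],[-0.05,0,-0.04,0,0,0],[-0.06,0,0,0,0,0],[-0.06,0,0,0,0,0],[-0.06,0,0,0,0,0],[0,0,0,0,0,0],[0,0,0,0,0,0]],
])

```text
t: 15.9
tcp_pos: [0.4753, -0.1576, 0.191]
tool_rot: [0.707, 0.707, -0.001, -0.0]
force: [0.1, 0.7, 0.4]
finger_gap: -0.001
```

Run:
```python
from h import *
s=manip.sense();print(s["t"],s["tcp_pos"],s["force"])
p=manip.snapshot("side");save(p,"side9.png");a=p["img"][130:350,170:450,::-1];cv2.imwrite("pics/side9c.png",cv2.resize(a,None,fx=2.7,fy=2.7))
for l in("salt","lemon","garlic","teaspoon","tomato","tin_centre","leaf_edge"):
    r=manip.pinpoint(l,p);print(l,[(np.round(x["point"],1).tolist(),round(x["score"],2),np.round(atz(p,x["point"],{"tin_centre":.02,"leaf_edge":.014}.get(l,0)),3).tolist()) for x in r[:3]])
c=[proj(p,[x,-.0387+.142,.016]) for x in(.378,.558)];print("expected flat leaf corners crop px",[((u-[170,130])*2.7).round() for u in c])
p=manip.snapshot("top");save(p,"top9.png")
```

```text
15.9 [ 0.47531155 -0.15759494  0.19103748] [0.0620201  0.65766927 0.41807485]
salt [([249.3, 203.6], 0.5, [0.495, 0.2, 0.0])]
lemon [([425.2, 318.6], 0.92, [0.528, -0.303, 0.0])]
garlic [([391.9, 353.4], 0.91, [0.419, -0.293, 0.0])]
teaspoon []
tomato [([346.9, 217.2], 0.45, [0.62, -0.011, 0.0])]
tin_centre [([246.3, 204.8], 0.91, [0.481, 0.192, 0.02]), ([445.0, 403.0], 0.71, [0.401, -0.432, 0.02]), ([195.4, 174.3], 0.58, [0.464, 0.355, 0.02])]
leaf_edge [([267.7, 227.6], 0.56, [0.47, 0.111, 0.014])]
expected flat leaf corners crop px [array([197., 339.]), array([337., 202.])]
```

View pics/side9c.png

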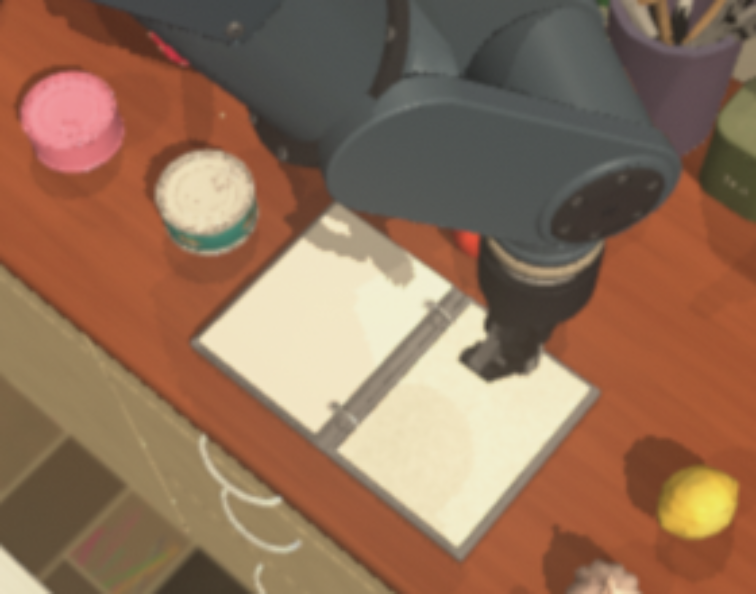

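The leaf lies flat on the left page with its corners where predicted, and the tin is unmoved. I hand in.

```bash
python3 -c "
from station import manip
print(manip.sign_off())"
```

```text
the job is handed in; nothing more can be done
None
```

I pushed the tin off the left page onto the worktop, then pushed the leaf over the spine and pressed it flat. I handed the job in at about 16 s; sign-off gives no verdict.

- **Tin:** I slid it off with the half-open jaws. In the last picture it stands level on the worktop at about (0.48, 0.19), clear of the folder.
- **Leaf:** I swung it over with the tilted, shut fingers at roughly 0.8 rad/s commanded. The press stopped at a tip height of 15.6 mm with 26 N, where the leaf's flat top should be at 16 mm. The final picture shows it lying flat, though its edge is faint against the page.
- **Robot:** It is clear of everything, with the measured force below 1 N.
- **Bystanders:** Lemon, garlic and tomato measured within about 1 cm of where they started.
- **Checks that failed:** In the final side picture the arm hid the salt shaker, and the detector mistook the tin for it. It did not find the teaspoon either. Both looked unmoved in the picture taken just before the final press, where the salt showed fully and the spoon only partly.

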